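# Press the plaque's fixing studs home in order

### The arm

A 6-joint arm with a two-finger parallel gripper is mounted at the origin on the work surface. World frame = base frame: x ahead of the robot, y to its left, z up, the work surface at z = 0. Lengths are in mm, angles in rad, forces in N, time in s.
With the tool pointing down it reaches from about 300 to 775 mm from the base axis. Payload 14.6 kg.
Tool frame: the origin (TCP) lies at the very end of the fingers, on their centre line; the grasp point (between the pads) lies 19 mm behind it; z points along the fingers, y is the line along which they close (so a half turn about z gives the same grasp; the last joint's range is limited). The gripper opens to 94 mm and grips with 3 to 60 N. Pads are 16 mm wide; open, the fingers measure 119 mm over their backs; the gripper's body (75 mm by 177 mm) begins 78 mm behind the grasp point.
Start: joints at [1.224, 0.3, 1.521, -0, 1.321, -0.067], TCP at [151.887, 528.601, 205.446] pointing down, gripper open.
Joint ranges: [-3.03, 3.03], [-0.79, 2.21], [0.23, 2.52], [-1.04, 4.18], [0, 3.07], [-2.55, 2.55]. Speed limits (rad/s): [2.22, 2.22, 2.57, 3.14, 3.14, 3.14].

### API

Orientations are given as [roll, pitch, yaw] about the fixed x, y, z axes, in that order (R = Rz(yaw) Ry(pitch) Rx(roll)).
In Python, from cell import manip gives the robot as it stands.
- The arm moves only by the tool servo_tool, never from a script. Its argument "rows" is a list of rows, each a list of 7 numbers: the turn, a rotation vector about the world's x, y, z in degrees, then the shift along the world's x, y, z in mm, then the closure, from 0 (fully open) to 1 (shut). In form: [[rx, ry, rz, dx, dy, dz, fingers], ...]. A call has 1 to 20 rows; each row shifts and turns the commanded pose from where the row before left it; what a row does not reach is not made up. A row lasts 1/8 s, in which the tool goes at most 62.5 mm and 10.7 degrees, less where a joint would pass 70% of its speed; a pose out of reach is approached as far as the arm can. A call with a gripper value outside its range is refused whole. The fingers move at their own pace and stop on an object; "grip_force" is the grip in N (left out, the last holds). Time passes only in rows, so rows that do not move let the fingers close. It gives the time, the measured TCP pose, the force, the opening and the grip force at its end, in the units of the state.
- manip.read_state(): the state, without advancing time (a new reading comes with each control period).
- manip.camera(name): name is "side" or "top" or "wrist"; returns the picture (420x560x3 uint8, red, green, blue); there is no depth.
- manip.camera_info(name): a dict with "fx", "fy", "cx", "cy" (pixels), "D" ([k1, k2, p1, p2, k3] as OpenCV has them; the pictures are not rectified), "position" and "rotation" of the camera in the world; the wrist camera has in their place "T_tool_cam" (4x4, takes a point from camera to tool coordinates, whose origin is the TCP and whose axes are the flange's). Camera axes: x right, y down, z forward; pixel columns grow to the right and rows downward; lengths in mm; the calibration is good to about 2 mm. A picture is of the moment at which its call begins: read the wrist's pose just before it. camera_info takes no time and is no camera call.
- manip.sign_off(): hands the job in; it is judged then, once.
The state is a dict: "clock": time; "joints": joint angles; "qd": joint speeds; "effort": joint torques, N m; "eef_pos": TCP position; "eef_rot": TCP orientation; "wrist_force": force on the tool from outside, world axes, zero at the start; "moment": the same for the moment, N m; "finger_gap": finger opening in mm; "finger_force": force on a finger pad.
Only numpy, scipy, OpenCV 4.12 (cv2) and the standard library are available. Lean on these libraries where they do the work, as an engineer would, in place of code of your own. Each camera call takes 0.05 s, during which the arm holds its last target. There are 200 camera calls.

### The job

Fix the brass plate to its wooden board by pressing its three raised steel studs fully home with closed fingertips, until each head rests on the plate: first the one with the square head, then the one with the long bar-shaped head, and last the one with the round domed head. Finish each stud before starting on the next, do not pull any stud up, leave the finial, wax tin, screwdriver and caliper where they are, and end with the hand clear.

Things in the scene. Friction and masses are not known exactly. Their poses are not given: they have to be found in the camera images.
- plaque: plaque lying fast on the bench: dark scalloped wooden board about 190 x 300 mm (long side along its y), 24 mm thick, with a 4 mm brass plate on top (plate surface 28 mm above the bench) and a green panel 2 mm higher in the middle. Origin: centre of its underside. Four places at (+-55, +-95) mm in its x, y hold, in any arrangement, the three studs and a flat rosette.
- square_top (a point): steel stud with a square head 24 x 24 mm, flat on top, head 8 mm thick, on an 8 mm shank in the plaque. Point: centre of the head's top; world z is 0.048 m minus the joint value (0.045 to 0.048 at the start, 0.036 when home).
- square (a joint): how far the square stud is pushed in (m): 0 to 0.003 at the start, with the head's underside 9 to 12 mm above the plate; 0.012 = fully home, head resting on the plate (hard stop). Negative = pulled out. It moves straight down, resists with about 5 N, and stays where it is left (no spring).
- bar_top (a point): steel stud with a long bar-shaped head, 44 mm along the plaque's y by 14 mm, flat on top, head 8 mm thick, on an 8 mm shank in the plaque. Point: centre of the head's top; world z is 0.048 m minus the joint value (0.045 to 0.048 at the start, 0.036 when home).
- bar (a joint): how far the bar-shaped stud is pushed in (m): 0 to 0.003 at the start, with the head's underside 9 to 12 mm above the plate; 0.012 = fully home, head resting on the plate (hard stop). Negative = pulled out. It moves straight down, resists with about 5 N, and stays where it is left (no spring).
- round_top (a point): steel stud with a round, low-domed head 34 mm across, head 8 mm thick, on an 8 mm shank in the plaque. Point: centre of the head's top; world z is 0.048 m minus the joint value (0.045 to 0.048 at the start, 0.036 when home).
- round (a joint): how far the round stud is pushed in (m): 0 to 0.003 at the start, with the head's underside 9 to 12 mm above the plate; 0.012 = fully home, head resting on the plate (hard stop). Negative = pulled out. It moves straight down, resists with about 5 N, and stays where it is left (no spring).
- rosette: flat six-petalled steel rosette 34 mm across, 2 mm thick, fixed flat on the plate in the fourth place; nothing to be done with it. Origin: centre of its underside.
- finial: loose brass finial, 24 mm across, 34 mm tall, standing on the green panel near the plaque's middle (its top 64 mm above the bench). Bystander. Origin: centre of its foot.
- wax_tin: loose round tin, 60 mm across, 50 mm tall, standing on the bench off the plaque's +y end. Bystander. Origin: centre of its underside.
- screwdriver: loose screwdriver 160 mm long, lying on the bench beyond the plaque's +x side. Bystander. Origin: under its middle; x towards the tip.
- caliper: loose steel caliper 190 mm long, 9 mm thick, lying on the bench on the plaque's -x side. Bystander. Origin: under the middle of its beam; x along the beam.

How it is judged:
By the outcome, as a careful person would: the job done as asked, in the order asked, and still so for the second after the job is handed in, with the robot touching nothing.
It also fails if it takes over 38 s, if anything falls off the work surface, if the arm or the gripper's body presses on something with over 40 N, if the wrist force passes 120 N, or if a joint passes its speed limit or range.

## Working session

There is one attempt and no reset: what is moved stays moved. The work goes in short steps, Python scripts to look and compute and a tool call to move; the robot and the scene stay as the last step left them, time stands still between calls to the robot, and variables do not carry over. Pictures are saved under pics/ and viewed, at most 10 in all, crops included, and the job is handed in when it is done.

Besides the shell and the picture viewer there is one more tool, called after "Emit:" by a JSON object that holds its "op" and its "data", one argument or row to a line. servo_tool: Moves the arm, as the interface text tells. Its arguments: {"type":"object","properties":{"rows":{"type":"array","items":{"type":"array","items":{"type":"number"}}},"grip_force":{"type":"number"}},"required":["rows"]}

```bash
mkdir -p pics; python3 - <<'E'
from cell import manip
import cv2
s=manip.read_state();print(s)
for n in("top","side"):
    cv2.imwrite(f"pics/{n}0.png",manip.camera(n)[:,:,::-1]);print(n,manip.camera_info(n))
print(manip.camera_info("wrist"))
E
```

```text
{'clock': 0.0, 'joints': array([ 1.22439957e+00,  3.00438135e-01,  1.52157846e+00, -2.42605322e-06,
        1.32071170e+00, -6.66258006e-02]), 'qd': array([ 0.00158559,  0.00148379,  0.00177308, -0.00095446, -0.00032908,
        0.00015002]), 'effort': array([ 1.04233102e-03, -5.31808162e+01, -3.52736378e+01,  7.08569144e-02,
        2.43532076e-02, -1.02322247e-04]), 'eef_pos': array([151.80152505, 528.36081929, 204.90552375]), 'eef_rot': array([-3.14045937e+00, -7.32627672e-05,  2.86182226e+00]), 'wrist_force': array([-0.37873213,  0.11460832, -0.11500088]), 'moment': array([ 0.00239891, -0.02972781, -0.02866223]), 'finger_force': 0.0, 'finger_gap': 94.09541144707843}
top {'fx': 406.5310674766508, 'fy': 406.5310674766508, 'cx': 278.27760629702874, 'cy': 220.56680406942624, 'D': array([0.02248091, 0.        , 0.        , 0.        , 0.        ]), 'position': array([516.17968351,  91.24460014, 695.87878388]), 'rotation': array([-3.03091107,  0.03159968, -1.57963866])}
side {'fx': 441.3005803840396, 'fy': 441.3005803840396, 'cx': 277.67821962439336, 'cy': 212.27453168288196, 'D': array([0.02604103, 0.        , 0.        , 0.        , 0.        ]), 'position': array([ 363.17985257, -276.60383389,  587.7791483 ]), 'rotation': array([-2.48141610e+00,  4.05524104e-04, -5.37274790e-01])}
{'fx': 317.18812599589756, 'fy': 317.18812599589756, 'cx': 283.63881087055455, 'cy': 211.12575418481123, 'D': array([-0.02484349,  0.        ,  0.        ,  0.        ,  0.        ]), 'T_tool_cam': array([[ 4.24174564e-04, -9.71278466e-01, -2.37945290e-01,
         6.88643858e+01],
       [ 9.99999882e-01,  3.56132038e-04,  3.28945931e-04,
        -6.34048581e-01],
       [-2.34758158e-04, -2.37945401e-01,  9.71278503e-01,
        -1.79211926e+02],
       [ 0.00000000e+00,  0.00000000e+00,  0.00000000e+00,
         1.00000000e+00]])}
```

View pics/top0.png

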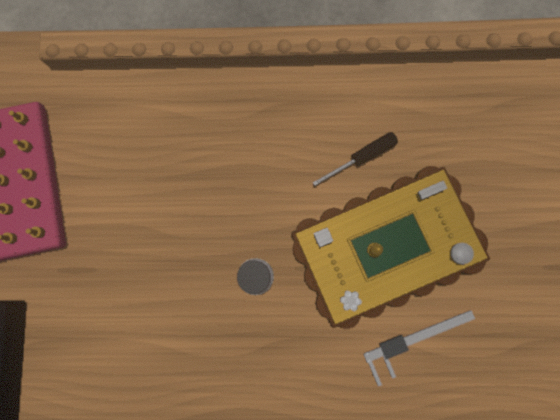

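View pics/side0.png

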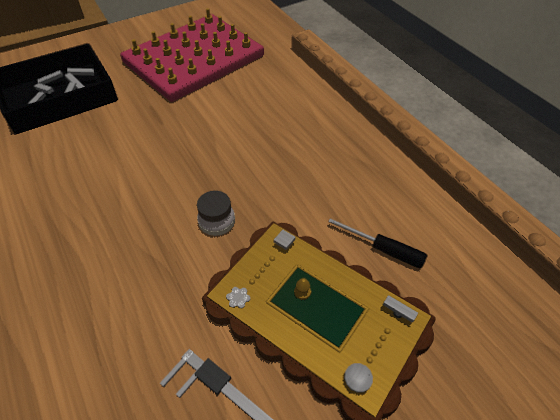

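The top view shows square at (324,238), bar at (432,190), round at (461,253), rosette at (350,300) and finial at (375,250). In the side view they are at (285,240), (400,308), (358,377), (238,297) and (303,288).

```bash
cat > h.py <<'E'
import numpy as np,cv2
from cell import manip
from scipy.spatial.transform import Rotation as R
from scipy.optimize import least_squares
def ray(name,uv):
    c=manip.camera_info(name);K=np.array([[c['fx'],0,c['cx']],[0,c['fy'],c['cy']],[0,0,1]])
    p=cv2.undistortPoints(np.array([[uv]],float),K,c['D'])[0,0]
    return np.array(c['position']),R.from_euler('xyz',c['rotation']).apply([p[0],p[1],1])
def atz(name,uv,z):
    o,d=ray(name,uv);return (o+d*(z-o[2])/d[2])[:2]
E
python3 - <<'E'
from h import *
P={'square':((324,237.5),(285,237.5),46,(-1,)),'bar':((432,189),(401,305),46,0),'round':((461,253),(358,376),46,0),'ros':((350.5,300.5),(238,297),30,0)}
m={}
for k,(a,b,z,_) in P.items():
    t,s=atz('top',a,z),atz('side',b,z);m[k]=(t+s)/2;print(k,t.round(1),s.round(1))
t=atz('top',(375.5,250),50);print('finial',t)
L={'square':(55,95),'bar':(55,-95),'round':(-55,-95),'ros':(-55,95)}
A=np.array([L[k] for k in m],float);B=np.array([m[k] for k in m])
ca,cb=A.mean(0),B.mean(0);z=((B-cb)@[1,1j]*np.conj((A-ca)@[1,1j])).sum();th=np.angle(z)
print('yaw',np.degrees(th),'c',cb)
M=np.array([[np.cos(th),-np.sin(th)],[np.sin(th),np.cos(th)]])
for k in m:print(k,(M@L[k]+cb).round(1),(m[k]-(M@L[k]+cb)).round(1), np.hypot(*m[k]))
E
```

```text
square [560.5  38.4] [563.3  38.5]
bar [ 636.4 -135.1] [ 639.4 -133.7]
round [ 534.  -174.6] [ 533.7 -178.7]
ros [460.1  -3. ] [460.8  -4.4]
finial [539.71645378 -41.51298596]
yaw 23.091140120237476 c [548.51875226 -69.07727572]
square [561.9  39.9] [ 0.1 -1.4] 563.2321087136914
bar [ 636.4 -134.9] [1.5 0.5] 651.8581241885663
round [ 535.2 -178. ] [-1.4  1.4] 562.3017576964279
ros [460.7  -3.3] [-0.2 -0.4] 460.4875958541312
```

Emit:
{"op": "servo_tool", "data": {
  "rows": [
    [0,0,2.3,24,-29,0,1],
    [0,0,2.3,24,-29,0,1],
    [0,0,2.3,24,-29,0,1],
    [0,0,2.3,24,-29,0,1],
    [0,0,2.3,24,-29,0,1],
    [0,0,2.3,24,-29,0,1],
    [0,0,2.3,24,-29,0,1],
    [0,0,2.3,24,-29,0,1],
    [0,0,2.3,24,-29,0,1],
    [0,0,2.3,24,-29,0,1],
    [0,0,2.3,24,-29,0,1],
    [0,0,2.3,24,-29,0,1],
    [0,0,2.3,24,-29,-15,1],
    [0,0,2.3,24,-29,-20,1],
    [0,0,2.3,24,-29,-20,1],
    [0,0,2.3,24,-29,-20,1],
    [0,0,2.3,26,-24,-20,1],
    [0,0,0,0,0,0,1],
    [0,0,0,0,0,0,1]
  ],
  "grip_force": 20
}}

```text
clock: 2.48
eef_pos: [561.6, 40.9, 110.5]
eef_rot: [3.141, -0.0, -2.739]
wrist_force: [-0.7, 0.3, 0.1]
finger_gap: 0.4
finger_force: 0.0
```

```bash
cat >> h.py <<'E'
def wray(s,uv):
    c=manip.camera_info('wrist');K=np.array([[c['fx'],0,c['cx']],[0,c['fy'],c['cy']],[0,0,1]])
    p=cv2.undistortPoints(np.array([[uv]],float),K,c['D'])[0,0];T=np.array(c['T_tool_cam'])
    r=R.from_euler('xyz',s['eef_rot'])
    return s['eef_pos']+r.apply(T[:3,3]),r.apply(T[:3,:3]@[p[0],p[1],1])
def watz(s,uv,z):
    o,d=wray(s,uv);return (o+d*(z-o[2])/d[2])[:2]
E
python3 - <<'E'
from h import *
s=manip.read_state();im=manip.camera('wrist');cv2.imwrite('pics/w1.png',im[:,:,::-1]);np.save('w1.npy',np.r_[s['eef_pos'],s['eef_rot']])
print(s)
E
```

```text
{'clock': 2.475, 'joints': array([ 7.61559585e-03,  4.22876709e-01,  1.58599618e+00,  1.07674153e-04,
        1.13307152e+00, -1.96538476e+00]), 'qd': array([ 0.01362915, -0.01889846,  0.00214237, -0.00040461,  0.00032655,
       -0.00011368]), 'effort': array([-1.05867080e+00, -5.54677069e+01, -3.21699321e+01, -6.85417280e-02,
        3.15620180e-02, -5.64461388e-02]), 'eef_pos': array([561.58761327,  40.90436211, 110.53156599]), 'eef_rot': array([ 3.14136741e+00, -2.87248734e-04, -2.73943425e+00]), 'wrist_force': array([-0.72241141,  0.29777729,  0.12106156]), 'moment': array([0.06956792, 0.05432424, 0.00823922]), 'finger_force': 0.0, 'finger_gap': 0.38974713657487997}
```

View pics/w1.png

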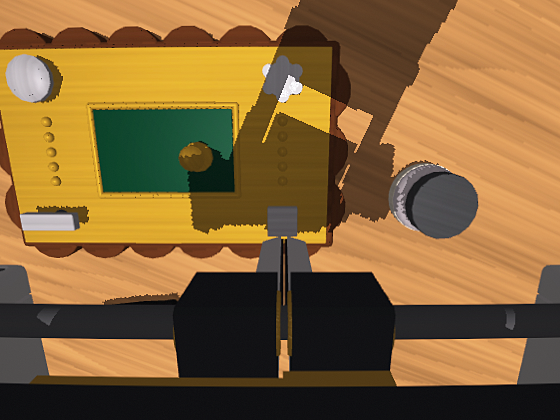

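The wrist view shows the square at about (282,218) with its far edge on row 207, half hidden behind the fingertips. Round is at (28,76), bar at (50,222) and rosette at (284,79).

```bash
python3 - <<'E'
from h import *
a=np.load('w1.npy');s={'eef_pos':a[:3],'eef_rot':a[3:]}
for n,uv,z in [('round',(28,76),46),('bar',(49,217.5),46),('ros',(284,79.5),30),('sq far edge L',(269,207),46),('sq far edge R',(297,207),46)]:print(n,watz(s,uv,z).round(1))
M=R.from_euler('z',23.1,degrees=True).as_matrix()[:2,:2]
print('expected edges',[(np.array([561.9,39.9])+M@[-12,e]).round(1) for e in(-12,12)])
E
```

```text
round [ 532.6 -174.8]
bar [ 632.  -135.1]
ros [460.7  -2.1]
sq far edge L [554.4  25. ]
sq far edge R [545.8  45.3]
expected edges [array([555.6,  24.2]), array([546.2,  46.2])]
```

Emit:
{"op": "servo_tool", "data": {
  "rows": [
    [0,0,0,0,-1,-20,1],
    [0,0,0,0,0,-20,1],
    [0,0,0,0,0,-15,1],
    [0,0,0,0,0,-6,1],
    [0,0,0,0,0,-3,1],
    [0,0,0,0,0,-3,1],
    [0,0,0,0,0,-2,1],
    [0,0,0,0,0,-2,1],
    [0,0,0,0,0,-2,1],
    [0,0,0,0,0,0,1]
  ]
}}

```text
clock: 3.78
eef_pos: [562.1, 39.7, 37.4]
eef_rot: [-3.141, 0.0, -2.739]
wrist_force: [0.9, 2.2, 1.7]
finger_gap: 0.3
finger_force: 1.1
```

Emit:
{"op": "servo_tool", "data": {
  "rows": [
    [0,0,0,0,0,-1,1],
    [0,0,0,0,0,-1,1]
  ]
}}

```text
clock: 4.03
eef_pos: [562.2, 39.6, 36.0]
eef_rot: [-3.141, 0.001, -2.739]
wrist_force: [-4.0, 2.5, 17.4]
finger_gap: 0.7
finger_force: 8.7
```

Emit:
{"op": "servo_tool", "data": {
  "rows": [
    [0,0,0,0,0,-1,1],
    [0,0,0,0,0,0,1]
  ]
}}

```text
clock: 4.28
eef_pos: [562.2, 39.6, 35.9]
eef_rot: [-3.141, 0.001, -2.739]
wrist_force: [-7.7, 1.9, 21.5]
finger_gap: 0.4
finger_force: 10.5
```

Emit:
{"op": "servo_tool", "data": {
  "rows": [
    [0,0,0,0,0,3,1],
    [0,0,0,0,0,15,1],
    [0,0,0,0,0,25,1],
    [0,0,0,5,-10,30,1],
    [0,0,0,12,-29,5,1],
    [0,0,0,12,-29,0,1],
    [0,0,0,12,-29,0,1],
    [0,0,0,12,-29,0,1],
    [0,0,0,12,-29,0,1],
    [0,0,0,8,-20,0,1],
    [0,0,0,0,0,0,1],
    [0,0,0,0,0,0,1]
  ]
}}

```text
clock: 5.78
eef_pos: [634.6, -134.7, 112.6]
eef_rot: [3.141, -0.0, -2.739]
wrist_force: [-0.3, 0.3, -0.4]
finger_gap: 0.5
finger_force: 0.0
```

```bash
python3 - <<'E'
from h import *
s=manip.read_state();im=manip.camera('wrist');cv2.imwrite('pics/w2.png',im[:,:,::-1]);np.save('w2.npy',np.r_[s['eef_pos'],s['eef_rot']])
print(s['eef_pos'],s['joints'])
a=manip.camera('side')[190:420,200:480]
cv2.imwrite('pics/s2.png',cv2.resize(a,(700,575),interpolation=2)[:,:,::-1])
E
```

```text
[ 634.61150808 -134.67054002  112.59374332] [-2.65563989e-01  6.00320999e-01  1.31098388e+00  2.51425390e-05
  1.23055202e+00 -2.23935645e+00]
```

View pics/w2.png

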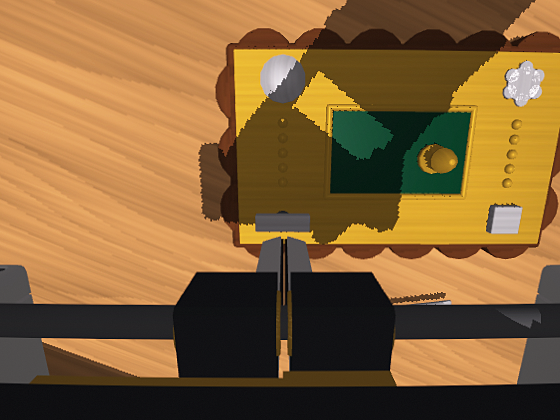

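View pics/s2.png

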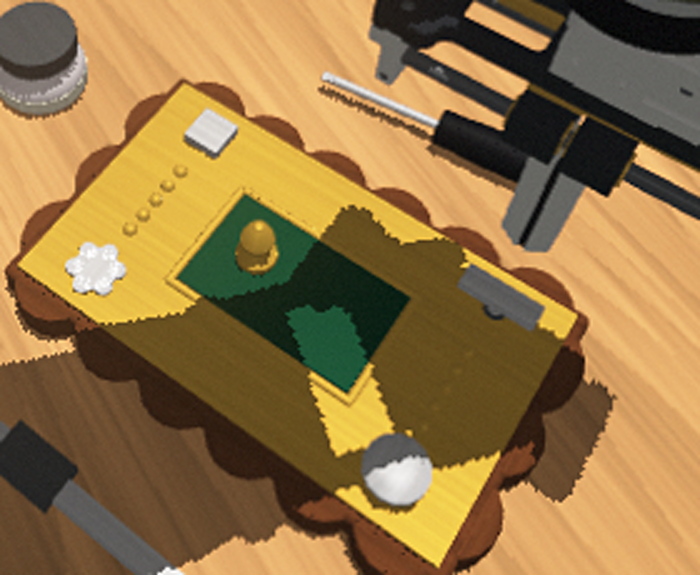

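The square is flush on the plate. In the wrist view the bar's far top edge is on row 215, columns 256–310, centred on the fingers at column 284.

```bash
python3 - <<'E'
from h import *
a=np.load('w2.npy');s={'eef_pos':a[:3],'eef_rot':a[3:]}
M=R.from_euler('z',23.1,degrees=True).as_matrix()[:2,:2]
p=watz(s,(283,215),46);print('bar centre',p+M@[7,0],'round',watz(s,(282,78),46), 'sq',watz(s,(505,217),36))
E
```

```text
bar centre [ 636.03807629 -134.91793428] round [ 535.35841965 -178.62695689] sq [560.01700263  36.4530423 ]
```

Emit:
{"op": "servo_tool", "data": {
  "rows": [
    [0,0,0,1,0,-20,1],
    [0,0,0,0,0,-20,1],
    [0,0,0,0,0,-17,1],
    [0,0,0,0,0,-6,1],
    [0,0,0,0,0,-3,1],
    [0,0,0,0,0,-3,1],
    [0,0,0,0,0,-2,1],
    [0,0,0,0,0,-2,1],
    [0,0,0,0,0,-2,1],
    [0,0,0,0,0,0,1]
  ]
}}

```text
clock: 7.12
eef_pos: [636.0, -135.4, 37.4]
eef_rot: [-3.141, 0.0, -2.739]
wrist_force: [-1.5, 0.8, 2.6]
finger_gap: 0.8
finger_force: 1.3
```

Emit:
{"op": "servo_tool", "data": {
  "rows": [
    [0,0,0,0,0,-1,1],
    [0,0,0,0,0,-1,1]
  ]
}}

```text
clock: 7.38
eef_pos: [636.1, -135.5, 36.1]
eef_rot: [-3.141, 0.001, -2.739]
wrist_force: [-5.4, 2.7, 15.3]
finger_gap: 0.7
finger_force: 7.4
```

Emit:
{"op": "servo_tool", "data": {
  "rows": [
    [0,0,0,0,0,-1,1],
    [0,0,0,0,0,0,1]
  ]
}}

```text
clock: 7.62
eef_pos: [636.2, -135.5, 36.0]
eef_rot: [-3.141, 0.001, -2.739]
wrist_force: [-7.0, 2.3, 17.1]
finger_gap: 0.8
finger_force: 8.8
```

Emit:
{"op": "servo_tool", "data": {
  "rows": [
    [0,0,0,0,0,3,1],
    [0,0,0,0,0,15,1],
    [0,0,0,0,0,25,1],
    [0,0,0,-10,-4,30,1],
    [0,0,0,-24,-10,5,1],
    [0,0,0,-24,-10,0,1],
    [0,0,0,-24,-10,0,1],
    [0,0,0,-19,-8,0,1],
    [0,0,0,0,0,0,1],
    [0,0,0,0,0,0,1]
  ]
}}

```text
clock: 8.88
eef_pos: [535.6, -177.3, 112.9]
eef_rot: [-3.141, 0.001, -2.739]
wrist_force: [0.0, -0.2, 0.8]
finger_gap: 0.5
finger_force: 0.0
```

```bash
python3 - <<'E'
from h import *
s=manip.read_state();im=manip.camera('wrist');np.save('w3.npy',np.r_[s['eef_pos'],s['eef_rot']])
print(s['eef_pos'],s['joints'])
a=manip.camera('side')[190:420,200:480]
cv2.imwrite('pics/s3.png',np.vstack([im[100:400],cv2.resize(a,(360,296),interpolation=2) .repeat(1,0) if 0 else cv2.copyMakeBorder(cv2.resize(a,(360,296)),0,0,0,200,0)])[:,:,::-1])
E
```

```text
[ 535.57565121 -177.31459409  112.90062026] [-3.84653527e-01  4.21626722e-01  1.58170803e+00  4.22929104e-05
  1.13740553e+00 -2.35813103e+00]
```

View pics/s3.png

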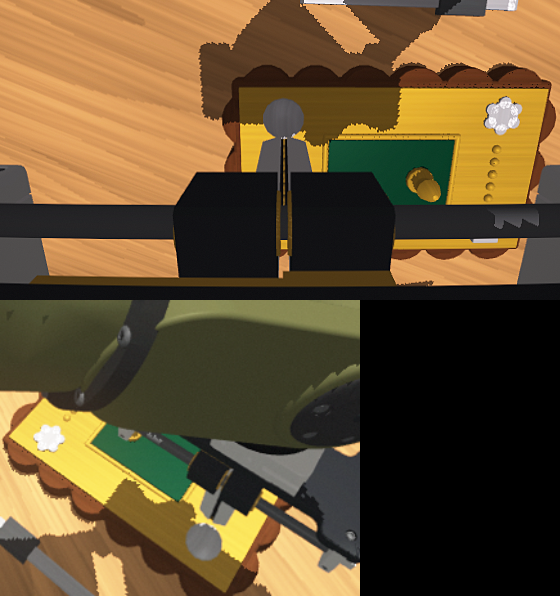

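The round head is centred on the fingers in the wrist view, at about (284,219). Its measured centre is within 2 mm of the TCP.

Emit:
{"op": "servo_tool", "data": {
  "rows": [
    [0,0,0,-0.5,0,-20,1],
    [0,0,0,0,0,-20,1],
    [0,0,0,0,0,-17,1],
    [0,0,0,0,0,-6,1],
    [0,0,0,0,0,-3,1],
    [0,0,0,0,0,-3,1],
    [0,0,0,0,0,-2,1],
    [0,0,0,0,0,-2,1],
    [0,0,0,0,0,-2,1],
    [0,0,0,0,0,0,1]
  ]
}}

```text
clock: 10.22
eef_pos: [534.6, -177.4, 37.4]
eef_rot: [-3.141, 0.001, -2.739]
wrist_force: [2.0, 0.5, 3.1]
finger_gap: 0.5
finger_force: 1.2
```

Emit:
{"op": "servo_tool", "data": {
  "rows": [
    [0,0,0,0,0,-1,1],
    [0,0,0,0,0,-1,1],
    [0,0,0,0,0,-1,1],
    [0,0,0,0,0,0,1]
  ]
}}

```text
clock: 10.72
eef_pos: [534.8, -177.5, 35.9]
eef_rot: [-3.141, 0.001, -2.739]
wrist_force: [-4.4, 2.8, 19.5]
finger_gap: 0.3
finger_force: 10.1
```

Emit:
{"op": "servo_tool", "data": {
  "rows": [
    [0,0,0,0,0,3,1],
    [0,0,0,0,0,15,1],
    [0,0,0,0,0,25,1],
    [0,0,0,0,0,35,1],
    [0,0,0,0,0,40,1],
    [0,0,-6,-15,-15,30,1],
    [0,0,-6,-20,-25,20,1],
    [0,0,-6,-20,-25,0,1],
    [0,0,-6,-20,-25,0,1],
    [0,0,-6,-20,-20,0,1],
    [0,0,0,0,0,0,1],
    [0,0,0,0,0,0,1]
  ]
}}

```text
clock: 12.22
eef_pos: [439.7, -287.0, 202.8]
eef_rot: [-3.142, 0.0, 3.022]
wrist_force: [0.2, 0.3, 0.1]
finger_gap: 0.5
finger_force: 0.0
```

```bash
python3 - <<'E'
from h import *
a=manip.camera('side')[190:420,200:480];b=manip.camera('top')[110:400,220:520]
cv2.imwrite('pics/f4.png',np.hstack([cv2.resize(a,(400,329)),cv2.resize(b,(340,329))])[:,:,::-1])
E
```

```text
(no output)
```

View pics/f4.png

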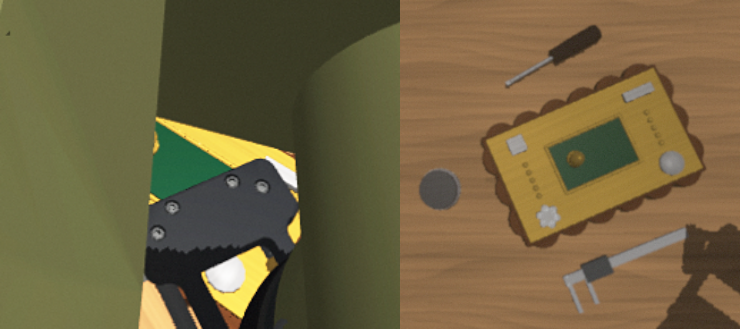

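The top view shows the finial, tin, screwdriver and caliper unmoved, and the hand clear. All three studs stopped hard at z ≈ 36 mm.

```bash
python3 -c "
from cell import manip
print(manip.sign_off())"
```

```text
the job is handed in; nothing more can be done
None
```

I pressed the square, bar and round studs home in that order, each to a hard stop at z ≈ 36 mm. The finial, tin, screwdriver and caliper look unmoved, the hand is clear, and I handed the job in at about 12 s.

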